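Seat a feed-through housing on the leak-test port with a ratchet gun

ROBOT

A 6-joint arm with a two-finger parallel gripper is mounted at the origin on the work surface. World frame = base frame: x ahead of the robot, y to its left, z up, the work surface at z = 0. Lengths are in mm, angles in rad, forces in N, time in s.
With the tool pointing down it reaches from about 275 to 1000 mm from the base axis. Payload 8.4 kg.
Tool frame: the origin (TCP) lies midway between the tips of the shut fingers; the grasp point (between the pads) lies grip_depth behind it (grip_depth is the distance from the TCP to the grasp point, in mm); z points along the fingers, y is the line along which they close (so a half turn about z gives the same grasp; the last joint's range is limited). The gripper opens to 85 mm and grips with 20 to 120 N. Pads are 22 mm wide; open, the fingers measure 114 mm over their backs; the gripper's body (76 mm by 85 mm) begins 54 mm behind the grasp point. The pads swing forward as they close: fully open they stand 13 mm farther back than shut.
Start: joints at [-1.288, 0.353, 1.633, -0, 1.155, -0.002], TCP at [175.602, -599.827, 231.281] pointing down, gripper open.
Joint ranges: [-2.63, 2.63], [-0.92, 2.1], [0.06, 2.66], [-1.3, 4.44], [0, 2.69], [-3.02, 3.02]. Speed limits (rad/s): [2.22, 2.22, 2.79, 3.14, 3.14, 3.14].

INTERFACE

Orientations are given as [roll, pitch, yaw] about the fixed x, y, z axes, in that order (R = Rz(yaw) Ry(pitch) Rx(roll)).
In Python, from rig import * gives the robot as it stands.
- The arm moves only by the shell command python3 -m creep 'ROWS' [FORCE]. ROWS is JSON, a list of rows, each an object of numbers: "x", "y", "z": the shift along the tool's x, y, z in mm; "rx", "ry", "rz": the turn, a rotation vector about the tool's x, y, z in rad; "hand": the finger opening in mm, from 0 to 85.4. A call has 1 to 20 rows; each row shifts and turns the commanded pose from where the row before left it, along the tool's axes as they then stand; what a row does not reach is not made up. A row lasts 1/8 s, in which the tool goes at most 62.5 mm and 10.7 degrees, less where a joint would pass 70% of its speed; a pose out of reach is approached as far as the arm can. A call with a gripper value outside its range is refused whole. The fingers move at their own pace and stop on an object; FORCE is the grip in N (left out, the last holds). Time passes only in rows, so rows that do not move let the fingers close. It gives the time, the measured TCP pose, the force, the opening and the grip force at its end, in the units of the state.
- sense(): the state, without advancing time (a new reading comes with each control period).
- grab_frame(name): name is "scene" or "top" or "wrist"; returns the picture (420x560x3 uint8, red, green, blue); there is no depth.
- get_calibration(name): a dict with "K" (3x3 intrinsics, pixels), "R" (3x3) and "t" (3): a world point X has camera coordinates R X + t. Camera axes: x right, y down, z forward; pixel columns grow to the right and rows downward; lengths in mm; the calibration is good to about 2 mm. A picture is of the moment at which its call begins: read the wrist's pose just before it. get_calibration takes no time and is no camera call; for the wrist camera it gives the pose at the moment of the call.
- sign_off(): hands the job in; it is judged then, once.
The state is a dict: "clock": time; "qpos": joint angles; "qvel": joint speeds; "joint_efforts": joint torques, N m; "eef_pos": TCP position; "tcp_rot": TCP orientation; "contact_force": force on the tool from outside, world axes, zero at the start; "wrist_torque": the same for the moment, N m; "opening": opening from 0.0 (shut) to 1.0 (fully open); "grasp_force": force on a finger pad.
Only numpy, scipy, OpenCV 4.12 (cv2) and the standard library are available. Lean on these libraries where they do the work, as an engineer would, in place of code of your own. Each camera call takes 0.05 s, during which the arm holds its last target. There are 200 camera calls.

TASK

Get this plastic feed-through housing on to the leak tester: first turn the lever of the ball valve to half open, 45 degrees, then pump the trigger of the ratchet gun against its pistol grip until its rubber nose has pushed the housing home against the seal of the test port. Finish still holding the trigger squeezed, with the sprung nose pressed in about half of its 10 mm and never to its stop, which would crush the plastic: the gun has no lock and slackens when the trigger is let go. Move rod, nose and housing only with the trigger, and leave the other parts and tools where they are.

Things in the scene. Friction and masses are not known exactly. Their poses are not given: they have to be found in the camera images.
- rig: aluminium plate 220 x 530 x 12 mm fixed on the table; carries gun, nest, port and valve. Origin at table height, 15 mm from the plate's centre towards -y. 'rig (x, y, z)' below: mm in this frame. +y is the way the gun pushes; -x, with grip and lever, faces the robot. The gun lies on its side. Rod axis along y at x 40, z 42
- grip_back (a point): place to squeeze on the back (-y) face of the black pistol grip, rig (-74, -142, 42). The grip is a fixed straight bar along x, 19 mm thick (y -142 to -123), z 28 to 56, then from x -91 to -109 a thicker butt (26 mm). Grip and trigger lie level side by side: squeeze them from above between two fingers, or push the trigger towards the grip (-y)
- trigger_pad (a point): middle of the steel trigger lever where fingers push, 60 mm from its upright pivot at rig (-14, -105). Lever 10 mm thick, z 30 to 54, reaching 89 mm from the pivot. Released at rig (-73, -93, 42), fully squeezed (-73, -117, 42): over grip and trigger 54 mm released, 31 mm squeezed. Free below down to the plate (z 12), and 50 mm free in front of it (+y)
- trigger (a joint): angle in rad, 0 released, 0.40 fully squeezed. A spring returns it (3.4 to 5.2 N at the pad). A full squeeze drives the rod 9 to 15 mm by a pawl (40 mm per rad after some mm lost finding a tooth); on release the rod stays, held by a 5 N drag. Pad force is about 0.67 of the rod's, plus the spring: 7 to 9 N with the rod free, about 15 N with the nose half in
- rod (a joint): advance of the toothed rod in m (0 to 0.062, towards +y, the port); starts at 0 to 0.015. Pumped forward it stays, but with the nose pressed in more than about 1 mm it springs back as the trigger is released
- nose (a joint): how far the sprung nose is pressed in, in m: 0 free, 0.010 at its stop. It starts to give at 3.2 N and takes 1.6 N more per mm (11 N at 5 mm). It shows as the bare steel stem, 14 mm when free, between the aluminium barrel and the rubber disc. A careless full squeeze can drive it to the stop
- nose_face (a point): centre of the front face of the nose's rubber disc (36 mm diameter): rig (40, -14, 42) plus the rod's advance in y, less what the nose is pressed in. It meets the housing 25 mm before housing_mid. With the housing home the nose starts to give at a rod advance of 0.046 and is half in at 0.051
- housing_mid (a point): ivory plastic housing, loose, half-way up on its axis: upright capped pot, 50 mm diameter, 60 mm high, brass stud on top, 22 mm side spigot whose 34 mm flange faces the port (face 53 mm in +y of this point). It stands on the plate between two guide rails 54 mm apart, 3 to 10 mm short of the seal; home at rig (40, 57, 42)
- housing: the same ivory housing, origin at the centre of its underside, z up, y along its spigot
- port: the aluminium block of the test port, 60 x 36 x 66 mm, with pipe and valve behind it; origin on the plate below the seal's face
- port_face (a point): centre of the face of the port's black rubber seal (40 mm diameter), rig (40, 110, 42), facing the housing (-y)
- valve_axis (a point): upright turning axis of the ball valve's lever, at lever height: rig (40, 200, 86)
- lever_grip (a point): point on the lever's black sleeve, 70 mm from the axis, mid-height z 86. Sleeve 16 mm wide, 12 mm high, from 33 to 95 mm from the axis; clear below it down to a small bystander on the plate (top at z 42)
- valve (a joint): rad: 0 closed (lever across the pipe, pointing to rig -x), 1.571 open (along the pipe, pointing to rig +y), half open 0.785. Grows as the lever turns clockwise seen from above. Starts at 0 to 0.2; stiff (0.3 N m) and stays where it is left
- gasket: bystander: copper ring 48 mm on the rig's plate between the grip and the lever
- fitting: bystander: small steel nipple 26 x 30 mm on the rig's plate below the lever's side
- jar: bystander: amber jar on the table, left
- flange: bystander: heavy 152 mm steel flange with a tube on the table, left
- wrench: bystander: wrench on the table, right
- driver: bystander: screwdriver on the table, right
- sleeve: bystander: open ivory sleeve with a side tube, on the table, left
Mind the look-alikes: they are no part of the job. What is shaped like the housing but purple is not meant.

How it is judged:
By the outcome, as a careful person would: the job done as asked, in the order asked, and still so for the second after the job is handed in, while the arm keeps its last pose, push and grip.
It also fails if it takes over 61 s, if anything falls off the work surface, if the arm or the gripper's body presses on something with over 40 N, if the wrist force passes 120 N, or if a joint passes its speed limit or range.

## Working session

There is one attempt and no reset: what is moved stays moved. The work goes in short steps, Python scripts to look and compute and a shell command to move; the robot and the scene stay as the last step left them, time stands still between calls to the robot, and variables do not carry over. Pictures are saved under pics/ and viewed, at most 10 in all, crops included, and the job is handed in when it is done.

```bash
mkdir -p pics; ls; python3 - <<'E'
from rig import *
import cv2
for n in("top","scene"):
    f=grab_frame(n); cv2.imwrite(f"pics/{n}0.png",cv2.resize(f[:,:,::-1],(800,600),interpolation=cv2.INTER_CUBIC))
    c=get_calibration(n); print(c)
print(sense())
E
```

```text
pics
{'K': array([[540.12242875,   0.        , 272.98274062],
       [  0.        , 540.12242875, 203.18103085],
       [  0.        ,   0.        ,   1.        ]]), 'R': array([[-0.00929246, -0.99991071,  0.00960333],
       [-0.98045668,  0.00722346, -0.19660243],
       [ 0.19651551, -0.01124257, -0.98043626]]), 't': array([  -2.59962368,  596.55307189, 1518.61904596])}
{'K': array([[479.71181494,   0.        , 284.92815872],
       [  0.        , 479.71181494, 211.41502224],
       [  0.        ,   0.        ,   1.        ]]), 'R': array([[ 0.79807732,  0.60234181, -0.01602911],
       [ 0.49480771, -0.67031606, -0.55302958],
       [-0.34385741,  0.43342904, -0.83300741]]), 't': array([-464.34623583, -266.09608415, 1651.11356431])}
{'clock': 0.1, 'qpos': array([-1.28840265e+00,  3.53531925e-01,  1.63406788e+00,  5.17011028e-05,
        1.15522323e+00, -2.36901915e-03]), 'qvel': array([ 0.00167773,  0.00037651, -0.00226356,  0.00118798, -0.0001338 ,
        0.00053982]), 'joint_efforts': array([-1.84308637e-04, -6.06355906e+01, -3.42818141e+01, -1.07921519e-04,
        3.89302644e-03,  1.82717201e-05]), 'eef_pos': array([ 175.49337492, -599.400308  ,  230.66262609]), 'tcp_rot': array([-3.14036239e+00, -5.01895026e-05,  2.84741764e-01]), 'contact_force': array([-0.7273379 , -0.02220802,  0.18194762]), 'wrist_torque': array([-0.03961467, -0.07249826, -0.01198842]), 'grasp_force': 0.0, 'opening': 0.9952141197708837}
```

View pics/top0.png

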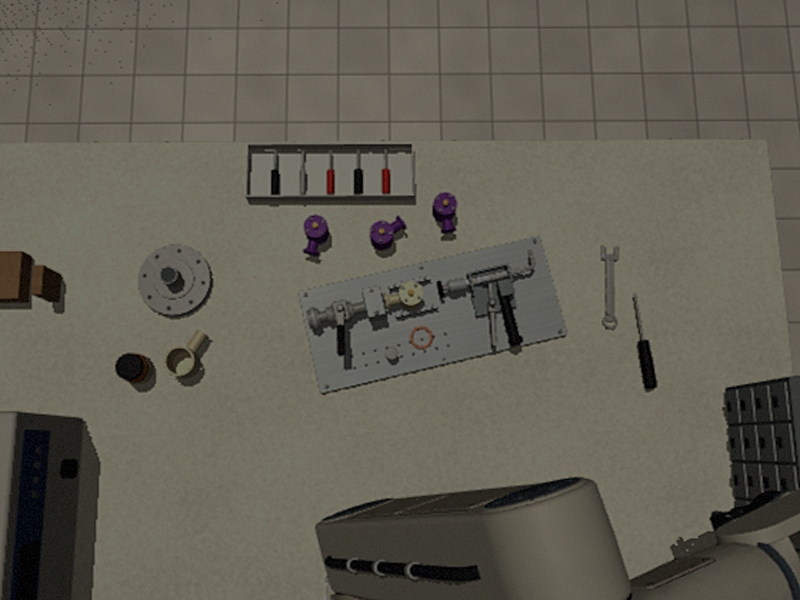

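View pics/scene0.png

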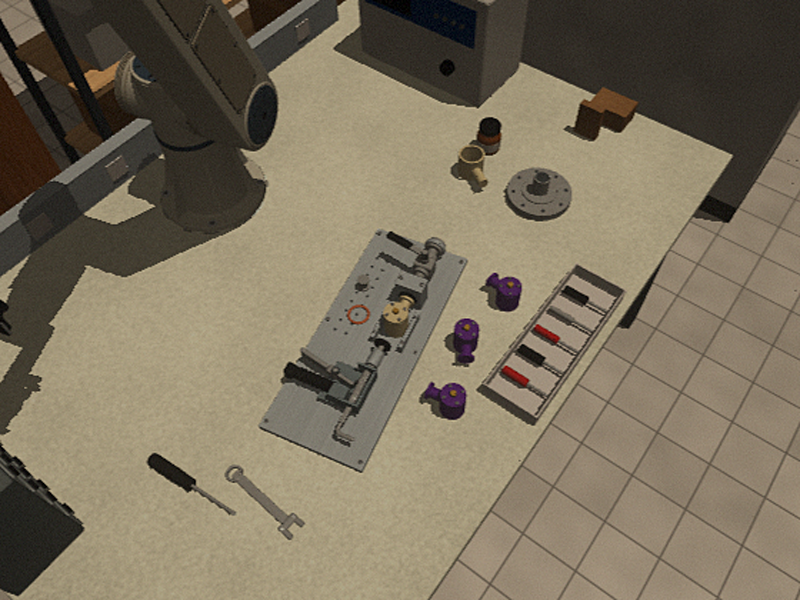

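The top view shows the rig plate with corners at about (302,291), (537,238), (566,335), (323,393). The valve is at the left with its lever at (343,345), the housing at (411,293), and grip and trigger at (510,325) and (493,325). The scene view shows the same layout: plate corners (378,231), (467,262), (362,470), (262,427).

```bash
cat > h.py <<'E'
from rig import *
import numpy as np, cv2
from scipy.optimize import least_squares
def ray(c,uv,z):
    """pixel (native) -> world point at height z"""
    d=c["R"].T@(np.linalg.inv(c["K"])@np.array([uv[0],uv[1],1.])); o=-c["R"].T@c["t"]
    return o+d*(z-o[2])/d[2]
def proj(c,X):
    p=(np.atleast_2d(X)@c["R"].T+c["t"])@c["K"].T; return p[:,:2]/p[:,2:]
def r2w(pose,P):
    x,y,a=pose; P=np.atleast_2d(np.array(P,float)); R=np.array([[np.cos(a),-np.sin(a),0],[np.sin(a),np.cos(a),0],[0,0,1]])
    return P@R.T+[x,y,0]
def fit(obs,p0):
    """obs: list of (calib, rig points, pixels)"""
    s=least_squares(lambda p:np.concatenate([(proj(c,r2w(p,P))-np.array(u)).ravel() for c,P,u in obs]),p0,x_scale=[100,100,1],loss="soft_l1")
    return s.x,s.fun
E
python3 - <<'E'
from h import *
P=[[110,280,12],[110,-250,12],[-110,-250,12],[-110,280,12]]
k=.7
t=np.array([(302,291),(537,238),(566,335),(323,393)])*k
s=np.array([(467,262),(362,470),(262,427),(378,231)])*k
ct,cs=get_calibration("top"),get_calibration("scene")
w=np.array([ray(ct,u,12) for u in t]);print(w.round(0))
for o in ([(ct,P,t)],[(cs,P,s)],[(ct,P,t),(cs,P,s)]):
    p,f=fit(o,[600,-100,.2]);print(p,f.round(1))
N={"lever_grip0":(-30,200,86),"axis":(40,200,86),"pad":(-73,-93,42),"gripback":(-74,-142,42),"housing":(40,50,42)}
for n,v in N.items():print(n,r2w(p,v).round(0),np.hypot(*r2w(p,v)[0,:2]))
E
```

```text
[[ 606.  177.   12.]
 [ 718. -324.   12.]
 [ 508. -375.   12.]
 [ 392.  131.   12.]]
[ 5.59766336e+02 -1.12692993e+02  2.21354647e-01] [-2.5  0.1  2.7 -1.4  2.   0.2 -1.7  0.4]
[ 5.66680104e+02 -1.11884273e+02  2.27331989e-01] [ 0.8 -2.1  0.4  1.8 -2.6  0.2  0.  -1.8]
[ 5.63295818e+02 -1.10863543e+02  2.28574728e-01] [-3.2 -0.4  1.7 -3.   1.4 -1.6 -1.9 -0.2 -0.  -2.9 -0.3  0.7 -3.1 -0.7
 -0.7 -2.4]
lever_grip0 [[489.  77.  86.]] 494.80770757108667
axis [[557.  93.  86.]] 564.6486077575529
pad [[ 513. -218.   42.]] 557.6388905682147
gripback [[ 523. -266.   42.]] 587.0830833334293
housing [[591. -53.  42.]] 593.3069529410191
```

```bash
python3 -c "
import rig;print([n for n in dir(rig) if n[0]!='_']);print(getattr(rig,'grip_depth',None))"
python3 -m creep '[{"x":31,"y":-36},{"x":31,"y":-36},{"x":31,"y":-36},{"x":31,"y":-36},{"x":31,"y":-36},{"x":31,"y":-36},{"x":31,"y":-36},{"x":31,"y":-36},{"x":31,"y":-36},{"x":31,"y":-36},{"x":31,"y":-36},{"x":31,"y":-36},{"x":31,"y":-36},{"x":31,"y":-36},{"x":31,"y":-36},{"x":31,"y":-36},{"x":0}]'
python3 - <<'E'
from h import *
s=sense();f=grab_frame("wrist");c=get_calibration("wrist");print(s["eef_pos"],s["tcp_rot"],s["qpos"]);print(c)
np.save("w1.npy",f);cv2.imwrite("pics/w1.png",cv2.resize(f[:,:,::-1],(800,600),interpolation=cv2.INTER_CUBIC))
E
```

```text
['MotionError', 'get_calibration', 'grab_frame', 'grip_depth', 'sense', 'sign_off']
18.700000000000003
[ 175.49337492 -599.400308    230.66262609] [-3.14036239e+00 -5.01895026e-05  2.84741764e-01] [-1.28840265e+00  3.53531925e-01  1.63406788e+00  5.17011028e-05
  1.15522323e+00 -2.36901915e-03]
{'K': array([[308.35855833,   0.        , 274.84427369],
       [  0.        , 308.35855833, 209.96712277],
       [  0.        ,   0.        ,   1.        ]]), 'R': array([[ 0.28122432, -0.95964084, -0.00153254],
       [-0.92075364, -0.27027769,  0.28135866],
       [-0.27041747, -0.07771381, -0.95960146]]), 't': array([-624.53125528,  -37.10151165,  381.0546797 ])}schema error: expected keys x, y, z, rx, ry, rz, hand
```

View pics/w1.png

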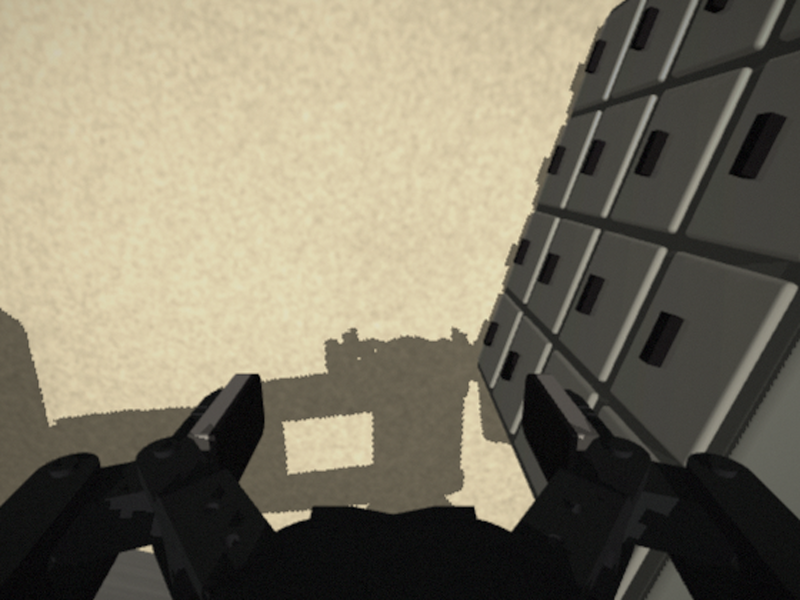

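The call was refused because each row needs all its keys. The view shows only the bare table, with the drawer cabinet to the right and the fingers at the bottom. I'll send the move again with full rows.

```bash

python3 -m creep '[{"x":31,"y":-36,"z":0,"rx":0,"ry":0,"rz":0,"hand":85},{"x":31,"y":-36,"z":0,"rx":0,"ry":0,"rz":0,"hand":85},{"x":31,"y":-36,"z":0,"rx":0,"ry":0,"rz":0,"hand":85},{"x":31,"y":-36,"z":0,"rx":0,"ry":0,"rz":0,"hand":85},{"x":31,"y":-36,"z":0,"rx":0,"ry":0,"rz":0,"hand":85},{"x":31,"y":-36,"z":0,"rx":0,"ry":0,"rz":0,"hand":85},{"x":31,"y":-36,"z":0,"rx":0,"ry":0,"rz":0,"hand":85},{"x":31,"y":-36,"z":0,"rx":0,"ry":0,"rz":0,"hand":85},{"x":31,"y":-36,"z":0,"rx":0,"ry":0,"rz":0,"hand":85},{"x":31,"y":-36,"z":0,"rx":0,"ry":0,"rz":0,"hand":85},{"x":31,"y":-36,"z":0,"rx":0,"ry":0,"rz":0,"hand":85},{"x":31,"y":-36,"z":0,"rx":0,"ry":0,"rz":0,"hand":85},{"x":31,"y":-36,"z":0,"rx":0,"ry":0,"rz":0,"hand":85},{"x":31,"y":-36,"z":0,"rx":0,"ry":0,"rz":0,"hand":85},{"x":31,"y":-36,"z":0,"rx":0,"ry":0,"rz":0,"hand":85},{"x":0,"y":0,"z":0,"rx":0,"ry":0,"rz":0,"hand":85}]'
python3 - <<'E'
from h import *
s=sense();f=grab_frame("wrist");c=get_calibration("wrist");print(s["eef_pos"],s["tcp_rot"],s["qpos"]);
np.save("w2.npy",f);np.save("c2.npy",c,allow_pickle=True);cv2.imwrite("pics/w2.png",cv2.resize(f[:,:,::-1],(800,600),interpolation=cv2.INTER_CUBIC))
E
```

```text
clock: 2.15
eef_pos: [471.1, 51.5, 231.2]
tcp_rot: [-3.141, -0.0, 0.288]
contact_force: [0.3, -0.3, -0.6]
opening: 0.997
grasp_force: 0.0
[471.1051945   51.49002615 231.16444802] [-3.14118127e+00 -4.84643289e-04  2.88146900e-01] [1.05342730e-01 1.15231969e-01 1.94610584e+00 5.58607821e-04
 1.07985312e+00 1.38772880e+00]
```

View pics/w2.png

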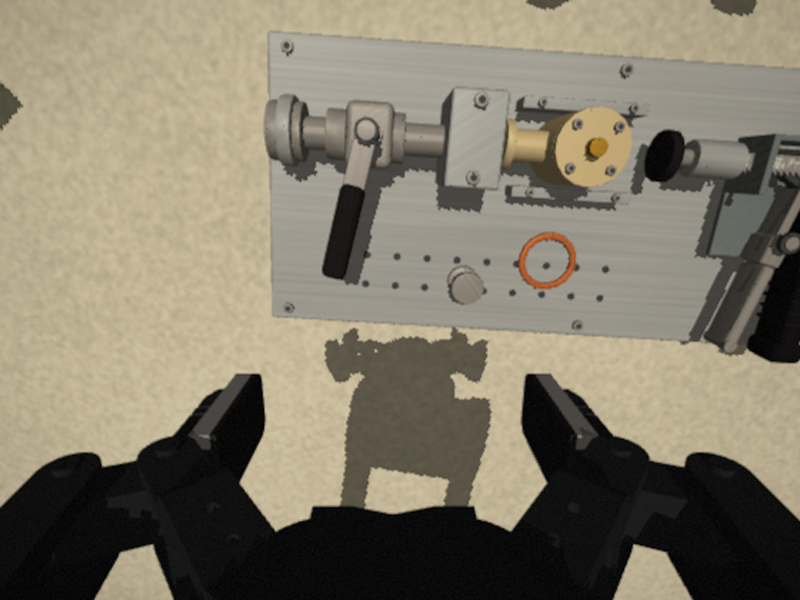

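The wrist view shows the plate's valve-end corners at (269,32) and (273,317) and the lever's hub at (367,130). The black sleeve runs from (351,187) to (335,275), the brass stud is at (598,147), and the trigger lies beside the grip at right. I'll fit the rig from this view too.

```bash
python3 - <<'E'
from h import *
k=.7;c=np.load("c2.npy",allow_pickle=True).item();s=sense()
P=[[110,280,12],[-110,280,12]];u=np.array([(269,32),(273,317)])*k
P2=[[40,200,90]];u2=np.array([(367,130)])*k
ct,cs=get_calibration("top"),get_calibration("scene")
C=[[110,280,12],[110,-250,12],[-110,-250,12],[-110,280,12]]
t=np.array([(302,291),(537,238),(566,335),(323,393)])*k
sc=np.array([(467,262),(362,470),(262,427),(378,231)])*k
p,f=fit([(c,P,u),(c,P2,u2)],[563,-111,.228]);print(p,f.round(1))
p,f=fit([(c,P+P2,np.vstack([u,u2])),(ct,C,t),(cs,C,sc)],[563,-111,.228]);print(p,f.round(1))
ax,ti,ba=[ray(c,np.array(v)*k,z) for v,z in(((367,130),90),((335,275),86),((351,187),86))]
print(ax,ti,ba)
d=ti-ba;a=np.arctan2(d[1],d[0]);print("sleeve len",np.hypot(*d[:2]),"world dir",a,"valve",np.pi+p[2]-a)
d2=ti-ax;print("tip r",np.hypot(*d2[:2]),"valve by hub",np.pi+p[2]-np.arctan2(d2[1],d2[0]))
print("stud",ray(c,np.array((598,147))*k,78))
E
```

```text
[ 5.63190458e+02 -1.12474418e+02  2.28773528e-01] [-0.7 -0.7  0.1 -0.1  0.4  0.8]
[ 5.63293696e+02 -1.12309419e+02  2.29010986e-01] [-0.9 -0.8  0.1 -0.2  0.3  0.6 -2.8 -0.3  2.1 -3.   1.9 -1.6 -1.4 -0.2
 -0.3 -2.6 -0.6  1.2 -3.5 -0.3 -1.  -2.2]
[557.28416871  91.90601302  90.        ] [463.34599135  88.36667062  86.        ] [521.91581495  92.87016526  86.        ]
sleeve len 58.74270764401472 world dir -3.064852611076974 valve 6.4354562503688335
tip r 94.00483025204176 valve by hub 6.474536747798302
stud [590.10166398 -51.2732652   78.        ]
```

```bash

python3 -m creep '[{"x":12.7,"y":-15.1,"z":10,"rx":0,"ry":0,"rz":0,"hand":60},{"x":12.7,"y":-15.1,"z":10,"rx":0,"ry":0,"rz":0,"hand":60},{"x":0,"y":0,"z":30,"rx":0,"ry":0,"rz":0.117,"hand":60},{"x":0,"y":0,"z":30,"rx":0,"ry":0,"rz":0.117,"hand":60},{"x":0,"y":0,"z":40,"rx":0,"ry":0,"rz":0,"hand":60},{"x":0,"y":0,"z":30,"rx":0,"ry":0,"rz":0,"hand":60},{"x":0,"y":0,"z":11,"rx":0,"ry":0,"rz":0,"hand":60},{"x":0,"y":0,"z":0,"rx":0,"ry":0,"rz":0,"hand":60}]'
python3 - <<'E'
from h import *
f=grab_frame("wrist");np.save("c3.npy",get_calibration("wrist"),allow_pickle=True)
cv2.imwrite("pics/w3.png",cv2.resize(f[:,:,::-1],(800,600),interpolation=cv2.INTER_CUBIC))
E
```

```text
clock: 3.2
eef_pos: [485.8, 85.3, 69.8]
tcp_rot: [3.141, 0.001, 0.051]
contact_force: [-0.0, 0.8, -0.1]
opening: 0.701
grasp_force: 0.0
```

View pics/w3.png

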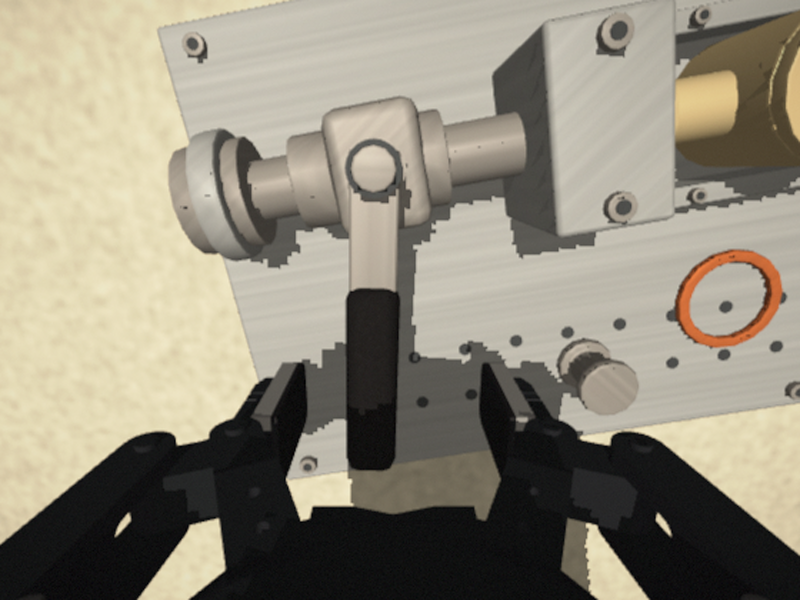

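The lever lies between the open fingers but about 20 px (roughly 6 mm) left of centre: sleeve at columns 348–398, fingers centred on 393. I'll shift the tool, then close.

```bash

python3 -m creep '[{"x":0,"y":-5.5,"z":0,"rx":0,"ry":0,"rz":0,"hand":60},{"x":0,"y":0,"z":0,"rx":0,"ry":0,"rz":0,"hand":14},{"x":0,"y":0,"z":0,"rx":0,"ry":0,"rz":0,"hand":14},{"x":0,"y":0,"z":0,"rx":0,"ry":0,"rz":0,"hand":14},{"x":0,"y":0,"z":0,"rx":0,"ry":0,"rz":0,"hand":14},{"x":0,"y":0,"z":0,"rx":0,"ry":0,"rz":0,"hand":14}]' 40
python3 - <<'E'
from h import *
s=sense();c=get_calibration("wrist");f=grab_frame("wrist");np.save("w4.npy",f);print(s["eef_pos"],s["tcp_rot"])
k=.7
p=[563.2,-112.4,.229];print(r2w(p,[40,200,86]))
E
```

```text
clock: 4.0
eef_pos: [485.9, 90.9, 70.8]
tcp_rot: [-3.141, -0.0, 0.05]
contact_force: [-1.8, 1.4, 5.9]
opening: 0.182
grasp_force: 38.9
[485.90495334  90.85465128  70.77684225] [-3.14115895e+00 -3.76199600e-04  5.02607966e-02]
[[556.75500676  91.45892686  86.        ]]
```

```bash

python3 -m creep '[{"x":0.35,"y":-7.1,"z":0,"rx":0,"ry":0,"rz":0.1,"hand":14},{"x":0.35,"y":-7.1,"z":0,"rx":0,"ry":0,"rz":0.1,"hand":14},{"x":0.35,"y":-7.1,"z":0,"rx":0,"ry":0,"rz":0.1,"hand":14},{"x":0.35,"y":-7.1,"z":0,"rx":0,"ry":0,"rz":0.1,"hand":14},{"x":0.35,"y":-7.1,"z":0,"rx":0,"ry":0,"rz":0.1,"hand":14},{"x":0.35,"y":-7.1,"z":0,"rx":0,"ry":0,"rz":0.1,"hand":14},{"x":0,"y":0,"z":0,"rx":0,"ry":0,"rz":0,"hand":14},{"x":0,"y":0,"z":0,"rx":0,"ry":0,"rz":0,"hand":14}]'
python3 - <<'E'
from h import *
s=sense();c=get_calibration("wrist");f=grab_frame("wrist");print(s["eef_pos"],s["tcp_rot"],s["wrist_torque"])
np.save("c5.npy",c,allow_pickle=True)
cv2.imwrite("pics/w5.png",cv2.resize(f[:,:,::-1],(800,600),interpolation=cv2.INTER_CUBIC))
E
```

```text
clock: 5.05
eef_pos: [496.6, 131.8, 70.8]
tcp_rot: [-3.14, -0.001, -0.547]
contact_force: [-0.6, 2.7, 4.9]
opening: 0.181
grasp_force: 39.3
[496.62228695 131.8224773   70.79517302] [-3.14014623e+00 -5.71351201e-04 -5.47430209e-01] [ 0.5082703   0.02024764 -0.1239232 ]
```

View pics/w5.png

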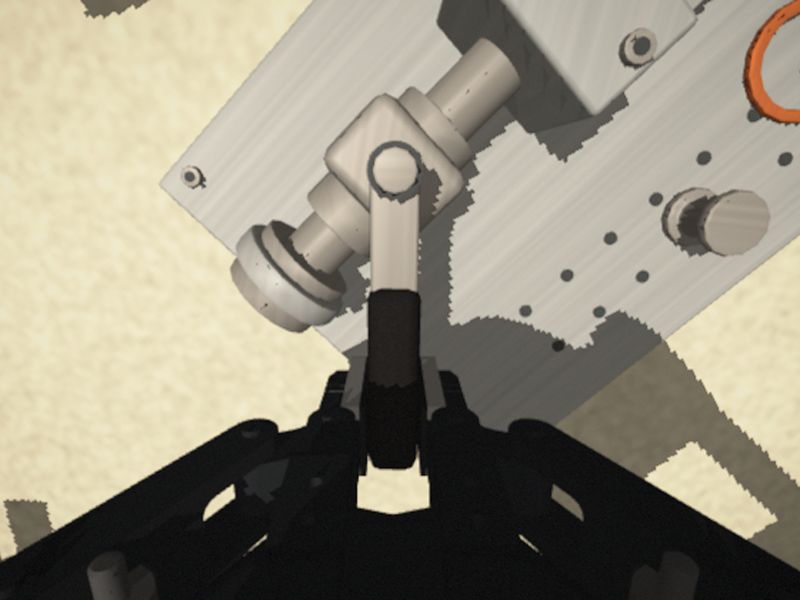

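The lever is gripped along the image's vertical, with the hub at (394,167) and the sleeve centred on column 394. A plate corner shows at (163,183), with edges running to (330,0) and (345,352). I'll check the lever's angle against the plate edges.

```bash
python3 - <<'E'
from h import *
k=.7;c=np.load("c5.npy",allow_pickle=True).item()
im=cv2.imread("pics/w5.png");g=cv2.GaussianBlur(im,(5,5),0).astype(float)
R=lambda u,z:ray(c,np.array(u)*k,z)
# plate edge points: colour is yellowish on table (R-B high), grey on plate
d=g[:,:,2]-g[:,:,0]
def edge(rows,left):
    o=[]
    for r in rows:
        m=d[r]>25; xs=np.where(~m)[0]; xs=xs[xs>120]; o.append((xs[0],r))
    return np.array(o)
e1=edge(range(30,175,6),1);e2=edge(range(195,235,4),1)
for e in(e1,e2):
    w=np.array([R(u,12)[:2] for u in e]);v=cv2.fitLine(w.astype(np.float32),cv2.DIST_HUBER,0,.01,.01).ravel()
    print(e[0],e[-1],np.arctan2(v[1],v[0])%np.pi)
h,t=R((394,167),92),R((393.5,466),86);b=R((395,292),86)
print(h,t,np.arctan2(*(h-t)[1::-1]),np.arctan2(*(b-t)[1::-1]))
E
```

```text
[289  30] [167 174] 1.7980076
[171 195] [210 231] 0.22884841
[558.63784005  93.56481401  92.        ] [474.68239796 144.80613109  86.        ] -0.5479873598521078 -0.5539740253681362
```

The valve reads about 0.78 rad, which is 45°. I'll release the lever, rise, and turn the tool so that its x axis lies along rig +y. Then the closed fingers can push the trigger in tool -x while the camera sits above the nose.

```bash

python3 -m creep '[{"x":0,"y":0,"z":0,"rx":0,"ry":0,"rz":0,"hand":50},{"x":0,"y":0,"z":0,"rx":0,"ry":0,"rz":0,"hand":50},{"x":0,"y":0,"z":0,"rx":0,"ry":0,"rz":0,"hand":50},{"x":0,"y":0,"z":-25,"rx":0,"ry":0,"rz":0,"hand":50},{"x":0,"y":0,"z":-25,"rx":0,"ry":0,"rz":0,"hand":50},{"x":0,"y":0,"z":-8,"rx":0,"ry":0,"rz":-0.18,"hand":50},{"x":0,"y":0,"z":-8,"rx":0,"ry":0,"rz":-0.18,"hand":0},{"x":0,"y":0,"z":-8,"rx":0,"ry":0,"rz":-0.18,"hand":0},{"x":0,"y":0,"z":-8,"rx":0,"ry":0,"rz":-0.18,"hand":0},{"x":0,"y":0,"z":-8,"rx":0,"ry":0,"rz":-0.18,"hand":0},{"x":0,"y":0,"z":-8,"rx":0,"ry":0,"rz":-0.18,"hand":0},{"x":0,"y":0,"z":-8,"rx":0,"ry":0,"rz":-0.18,"hand":0},{"x":0,"y":0,"z":-8,"rx":0,"ry":0,"rz":-0.18,"hand":0},{"x":0,"y":0,"z":-8,"rx":0,"ry":0,"rz":-0.18,"hand":0},{"x":0,"y":0,"z":-8,"rx":0,"ry":0,"rz":-0.18,"hand":0},{"x":0,"y":0,"z":0,"rx":0,"ry":0,"rz":-0.18,"hand":0},{"x":0,"y":0,"z":0,"rx":0,"ry":0,"rz":-0.18,"hand":0},{"x":0,"y":0,"z":0,"rx":0,"ry":0,"rz":-0.18,"hand":0},{"x":0,"y":0,"z":0,"rx":0,"ry":0,"rz":0,"hand":0}]'
cat >> h.py <<'E'
def go(target):
    """shift in tool axes from the measured TCP to a world point"""
    from scipy.spatial.transform import Rotation as Ro
    s=sense(); return Ro.from_euler("xyz",s["tcp_rot"]).as_matrix().T@(np.array(target)-s["eef_pos"])
E
python3 - <<'E'
from h import *
T=r2w([564,-110.5,.228],[-73,-55,28])[0];print(T,go(T))
E
```

```text
clock: 7.48
eef_pos: [495.9, 131.3, 200.1]
tcp_rot: [-3.141, 0.0, 1.79]
contact_force: [0.2, 0.2, -0.0]
opening: 0.002
grasp_force: 0.0
[ 505.32084611 -180.57679287   28.        ] [-306.46899271  -58.51298954  172.16929769]
```

```bash

python3 -m creep '[{"x":-38.3,"y":-7.3,"z":0,"rx":0,"ry":0,"rz":-0.008,"hand":0},{"x":-38.3,"y":-7.3,"z":0,"rx":0,"ry":0,"rz":0,"hand":0},{"x":-38.3,"y":-7.3,"z":0,"rx":0,"ry":0,"rz":0,"hand":0},{"x":-38.3,"y":-7.3,"z":10,"rx":0,"ry":0,"rz":0,"hand":0},{"x":-38.3,"y":-7.3,"z":20,"rx":0,"ry":0,"rz":0,"hand":0},{"x":-38.3,"y":-7.3,"z":20,"rx":0,"ry":0,"rz":0,"hand":0},{"x":-38.3,"y":-7.3,"z":20,"rx":0,"ry":0,"rz":0,"hand":0},{"x":-38.3,"y":-7.3,"z":10,"rx":0,"ry":0,"rz":0,"hand":0},{"x":0,"y":0,"z":0,"rx":0,"ry":0,"rz":0,"hand":0},{"x":0,"y":0,"z":0,"rx":0,"ry":0,"rz":0,"hand":0}]'
python3 - <<'E'
from h import *
s=sense();f=grab_frame("wrist");c=get_calibration("wrist");print(s["eef_pos"],s["tcp_rot"]);
np.save("c6.npy",c,allow_pickle=True);cv2.imwrite("pics/w6.png",cv2.resize(f[:,:,::-1],(800,600),interpolation=cv2.INTER_CUBIC))
p=[564,-110.5,.228]
for n,v in {"pad":(-73,-93,54),"pivot":(-14,-105,54),"noseface":(40,-14,42),"barrel":(40,-60,42),"port":(40,110,42),"home":(40,57,72)}.items():print(n,(proj(c,r2w(p,v))/.7).round(0))
E
```

```text
clock: 8.72
eef_pos: [507.9, -179.9, 120.3]
tcp_rot: [-3.141, -0.0, 1.796]
contact_force: [-0.2, 0.4, -1.1]
opening: 0.002
grasp_force: 0.0
[ 507.94927209 -179.91184043  120.25736231] [-3.14128713e+00 -4.93050296e-04  1.79576912e+00]
pad [[387. 387.]]
pivot [[497. 407.]]
noseface [[610. 234.]]
barrel [[598. 320.]]
port [[650. -58.]]
home [[671.  64.]]
```

View pics/w6.png

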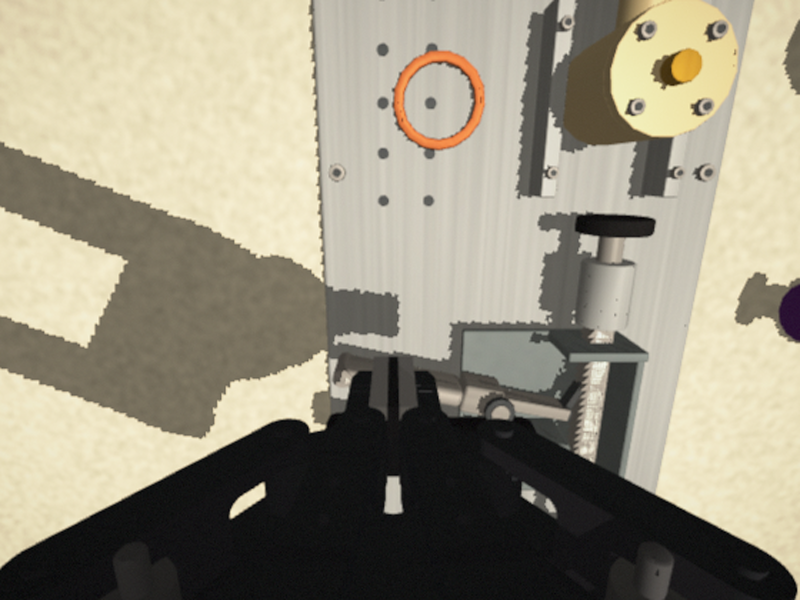

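The view matches the model: the pivot is predicted at (497,407) and seen at (499,409). The nose's rubber disc is at (615,225), the bare stem at (612,248), and the housing's stud at (685,65). The trigger lies under the fingertips at (393,375), so I'll go down in front of it.

```bash

python3 -m creep '[{"x":0,"y":0,"z":30,"rx":0,"ry":0,"rz":0,"hand":0},{"x":0,"y":0,"z":40,"rx":0,"ry":0,"rz":0,"hand":0},{"x":0,"y":0,"z":22,"rx":0,"ry":0,"rz":0,"hand":0},{"x":-5,"y":0,"z":0,"rx":0,"ry":0,"rz":0,"hand":0},{"x":0,"y":0,"z":0,"rx":0,"ry":0,"rz":0,"hand":0}]'
cat >> h.py <<'E'
p=[564,-110.5,.228]
def st(name=None):
    s=sense();a=p[2];d=s["eef_pos"]-[p[0],p[1],0]
    x=np.cos(a)*d[0]+np.sin(a)*d[1];y=-np.sin(a)*d[0]+np.cos(a)*d[1];F=s["contact_force"]
    print("t",round(s["clock"],2),"tcp rig",np.round([x,y,s["eef_pos"][2]],1),"F rig y",round(-np.sin(a)*F[0]+np.cos(a)*F[1],1),"F",F.round(1))
    if name:
        f=grab_frame("wrist");cv2.imwrite(f"pics/{name}.png",f[:,:,::-1]);return f,get_calibration("wrist")
E
python3 - <<'E'
from h import *
f,c=st("w7")
for n,v in {"nose":(40,-14,42),"barrelend":(40,-32,42),"home":(40,57,72),"port":(40,110,42)}.items():print(n,proj(c,r2w(p,v)).round(0))
cv2.imwrite("pics/w7v.png",cv2.resize(f[:,:,::-1],(800,600)))
E
```

```text
clock: 9.4
eef_pos: [510.3, -185.2, 29.4]
tcp_rot: [3.14, 0.001, 1.799]
contact_force: [0.7, -0.4, 1.0]
opening: -0.0
grasp_force: 0.0
t 9.4 tcp rig [-69.2 -60.6  29.4] F rig y -0.6 F [ 0.7 -0.4  1. ]
nose [[526. 179.]]
barrelend [[517. 218.]]
home [[670. -55.]]
port [[ 615. -203.]]
```

View pics/w7v.png

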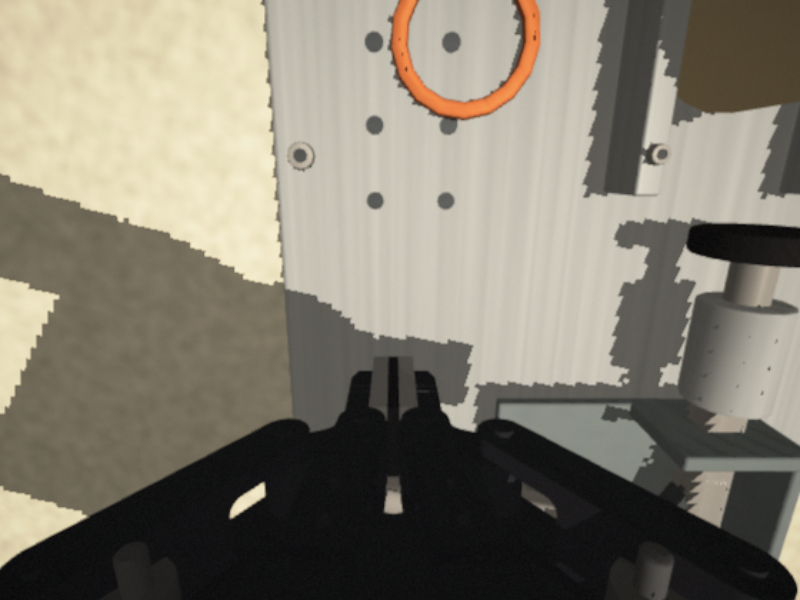

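The nose stays in view: the disc's front edge is at (745,226), about 10 mm of rod advance, and the bare stem spans rows 262–300. I'll make the first stroke.

```bash

python3 -m creep '[{"x":-7,"y":0,"z":0,"rx":0,"ry":0,"rz":0,"hand":0},{"x":-7,"y":0,"z":0,"rx":0,"ry":0,"rz":0,"hand":0},{"x":-5,"y":0,"z":0,"rx":0,"ry":0,"rz":0,"hand":0},{"x":-5,"y":0,"z":0,"rx":0,"ry":0,"rz":0,"hand":0},{"x":-4,"y":0,"z":0,"rx":0,"ry":0,"rz":0,"hand":0},{"x":-3,"y":0,"z":0,"rx":0,"ry":0,"rz":0,"hand":0},{"x":0,"y":0,"z":0,"rx":0,"ry":0,"rz":0,"hand":0}]' >/dev/null
cat >> h.py <<'E'
def nose(f,c):
    """front/back rig y of the black disc and barrel end on the rod's axis column (z 60 top of disc for front edge)"""
    g=cv2.cvtColor(f,cv2.COLOR_RGB2GRAY)
    ys=np.arange(-50,60,.5); u=proj(c,r2w(p,[(40,y,47) for y in ys])); # stem top surface z~47
    v=np.array([g[int(round(b)),int(round(a))] if 0<=b<420 and 0<=a<560 else 999 for a,b in u]).astype(int)
    return ys,v
E
python3 - <<'E'
from h import *
f,c=st("w8")
ys,v=nose(f,c);print(list(zip(ys[::2],v[::2])))
E
```

```text
t 10.32 tcp rig [-71.6 -90.3  28. ] F rig y 7.6 F [-4.4  6.8  4.4]Traceback (most recent call last):
  File "<stdin>", line 3, in <module>
  File "h.py", line 32, in nose
    v=np.array([g[int(round(b)),int(round(a))] if 0<=b<420 and 0<=a<560 else 999 for a,b in u]).astype(int)
                ~^^^^^^^^^^^^^^^^^^^^^^^^^^^^^
IndexError: index 560 is out of bounds for axis 1 with size 560
```

```bash
sed -i 's/0<=b<420 and 0<=a<560/0<=b<419 and 0<=a<559/' h.py
python3 - <<'E'
from h import *
c=get_calibration("wrist");f=cv2.imread("pics/w8.png")[:,:,::-1].copy()
ys,v=nose(f,c);print([(float(a),int(b)) for a,b in zip(ys[::2],v[::2])])
st()
E
```

```text
[(-50.0, 168), (-49.0, 168), (-48.0, 165), (-47.0, 165), (-46.0, 162), (-45.0, 163), (-44.0, 164), (-43.0, 163), (-42.0, 163), (-41.0, 162), (-40.0, 162), (-39.0, 160), (-38.0, 161), (-37.0, 162), (-36.0, 159), (-35.0, 157), (-34.0, 158), (-33.0, 157), (-32.0, 156), (-31.0, 154), (-30.0, 153), (-29.0, 155), (-28.0, 152), (-27.0, 153), (-26.0, 151), (-25.0, 148), (-24.0, 151), (-23.0, 148), (-22.0, 148), (-21.0, 141), (-20.0, 999), (-19.0, 999), (-18.0, 999), (-17.0, 999), (-16.0, 999), (-15.0, 999), (-14.0, 999), (-13.0, 999), (-12.0, 999), (-11.0, 999), (-10.0, 999), (-9.0, 999), (-8.0, 999), (-7.0, 999), (-6.0, 999), (-5.0, 999), (-4.0, 999), (-3.0, 999), (-2.0, 999), (-1.0, 999), (0.0, 999), (1.0, 999), (2.0, 999), (3.0, 999), (4.0, 999), (5.0, 999), (6.0, 999), (7.0, 999), (8.0, 999), (9.0, 999), (10.0, 999), (11.0, 999), (12.0, 999), (13.0, 999), (14.0, 999), (15.0, 999), (16.0, 999), (17.0, 999), (18.0, 999), (19.0, 999), (20.0, 999), (21.0, 999), (22.0, 999), (23.0, 999), (24.0, 999), (25.0, 999), (26.0, 999), (27.0, 999), (28.0, 999), (29.0, 999), (30.0, 999), (31.0, 999), (32.0, 999), (33.0, 999), (34.0, 999), (35.0, 999), (36.0, 999), (37.0, 999), (38.0, 999), (39.0, 999), (40.0, 999), (41.0, 999), (42.0, 999), (43.0, 999), (44.0, 999), (45.0, 999), (46.0, 999), (47.0, 999), (48.0, 999), (49.0, 999), (50.0, 999), (51.0, 999), (52.0, 999), (53.0, 999), (54.0, 999), (55.0, 999), (56.0, 999), (57.0, 999), (58.0, 999), (59.0, 999)]
t 10.38 tcp rig [-71.6 -90.2  28. ] F rig y 7.0 F [-4.3  6.2  5.5]
```

```bash

python3 -m creep '[{"x":-4,"y":0,"z":0,"rx":0,"ry":0,"rz":0,"hand":0},{"x":8,"y":0,"z":0,"rx":0,"ry":0,"rz":0,"hand":0},{"x":10,"y":0,"z":0,"rx":0,"ry":0,"rz":0,"hand":0},{"x":10,"y":0,"z":0,"rx":0,"ry":0,"rz":0,"hand":0},{"x":0,"y":0,"z":0,"rx":0,"ry":0,"rz":0.125,"hand":0},{"x":0,"y":0,"z":0,"rx":0,"ry":0,"rz":0.125,"hand":0},{"x":0,"y":0,"z":0,"rx":0,"ry":0,"rz":0,"hand":0}]' >/dev/null
python3 - <<'E'
from h import *
a=cv2.imread("pics/w8.png")
f,c=st("w9")
np.save("c9.npy",c,allow_pickle=True)
print([(y,proj(c,r2w(p,(40,y,47))).round(0)[0].tolist()) for y in(-60,-40,-20,0,20,35)])
b=f[:,:,::-1]; cv2.imwrite("pics/w89.png",np.hstack([a[:,280:],b[:,280:]]))
E
```

```text
t 11.25 tcp rig [-70.  -66.9  28.4] F rig y 0.0 F [-0.6 -0.1  0. ]
[(-60, [521.0, 212.0]), (-40, [519.0, 166.0]), (-20, [518.0, 117.0]), (0, [516.0, 62.0]), (20, [515.0, 3.0]), (35, [513.0, -46.0])]
```

View pics/w89.png

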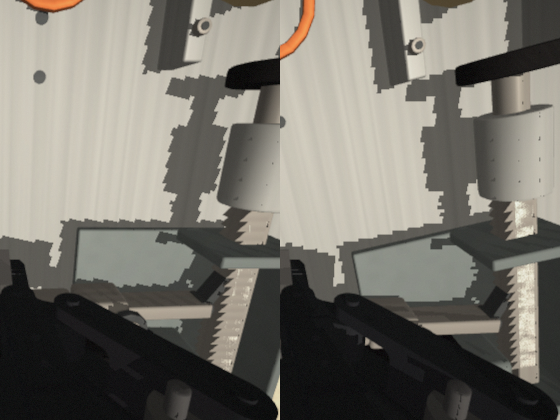

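The pair shows the view before and after the turn. In the right half the rod's axis is upright at native column 516, with the barrel end at row 108 and the disc's rear edge at row 75, so the nose is free and the rod has advanced to about 20 mm. I'll make the second stroke.

```bash

python3 -m creep '[{"x":-8,"y":0,"z":0,"rx":0,"ry":0,"rz":0,"hand":0},{"x":-6,"y":0,"z":0,"rx":0,"ry":0,"rz":0,"hand":0},{"x":-5,"y":0,"z":0,"rx":0,"ry":0,"rz":0,"hand":0},{"x":-4,"y":0,"z":0,"rx":0,"ry":0,"rz":0,"hand":0},{"x":-4,"y":0,"z":0,"rx":0,"ry":0,"rz":0,"hand":0},{"x":0,"y":0,"z":0,"rx":0,"ry":0,"rz":0,"hand":0}]' | grep -E "eef|force"
python3 - <<'E'
from h import *
st()
E
python3 -m creep '[{"x":7,"y":0,"z":0,"rx":0,"ry":0,"rz":0,"hand":0},{"x":10,"y":0,"z":0,"rx":0,"ry":0,"rz":0,"hand":0},{"x":10,"y":0,"z":0,"rx":0,"ry":0,"rz":0,"hand":0},{"x":0,"y":0,"z":0,"rx":0,"ry":0,"rz":0,"hand":0}]' >/dev/null
python3 - <<'E'
from h import *
f,c=st("w10")
ys,v=nose(f,c);print([(float(a),int(b)) for a,b in zip(ys[::2],v[::2]) if b<999])
E
```

```text
eef_pos: [510.6, -218.8, 28.3]
contact_force: [2.1, 6.7, 1.2]
grasp_force: 2.6
t 12.05 tcp rig [-76.5 -93.5  28.3] F rig y 6.1 F [2.1 6.7 1.2]
t 12.55 tcp rig [-70.  -66.5  28.3] F rig y 0.3 F [-1.   0.1  0.3]
[(-50.0, 213), (-49.0, 225), (-48.0, 239), (-47.0, 228), (-46.0, 171), (-45.0, 171), (-44.0, 170), (-43.0, 160), (-42.0, 166), (-41.0, 168), (-40.0, 168), (-39.0, 169), (-38.0, 167), (-37.0, 167), (-36.0, 167), (-35.0, 166), (-34.0, 167), (-33.0, 166), (-32.0, 166), (-31.0, 164), (-30.0, 162), (-29.0, 161), (-28.0, 161), (-27.0, 160), (-26.0, 160), (-25.0, 160), (-24.0, 159), (-23.0, 159), (-22.0, 159), (-21.0, 157), (-20.0, 157), (-19.0, 157), (-18.0, 156), (-17.0, 154), (-16.0, 153), (-15.0, 154), (-14.0, 154), (-13.0, 152), (-12.0, 131), (-11.0, 151), (-10.0, 149), (-9.0, 150), (-8.0, 149), (-7.0, 109), (-6.0, 173), (-5.0, 164), (-4.0, 164), (-3.0, 165), (-2.0, 166), (-1.0, 167), (0.0, 169), (1.0, 170), (2.0, 171), (3.0, 171), (4.0, 172), (5.0, 174), (6.0, 163), (7.0, 130), (8.0, 25), (9.0, 23), (10.0, 26), (11.0, 26), (12.0, 25), (13.0, 25), (14.0, 25), (15.0, 26), (16.0, 25), (17.0, 43), (18.0, 80), (19.0, 78), (20.0, 78)]
```

The profile reads barrel −46.5 to −6.7, stem to 7.3 (14 mm, free) and disc beyond, so the rod is at about 29 mm. I'll make the third stroke.

```bash

python3 -m creep '[{"x":-8,"y":0,"z":0,"rx":0,"ry":0,"rz":0,"hand":0},{"x":-6,"y":0,"z":0,"rx":0,"ry":0,"rz":0,"hand":0},{"x":-5,"y":0,"z":0,"rx":0,"ry":0,"rz":0,"hand":0},{"x":-4,"y":0,"z":0,"rx":0,"ry":0,"rz":0,"hand":0},{"x":-4,"y":0,"z":0,"rx":0,"ry":0,"rz":0,"hand":0},{"x":0,"y":0,"z":0,"rx":0,"ry":0,"rz":0,"hand":0}]' >/dev/null
cat >> h.py <<'E'
def edges(name):
    f,c=st(name);ys=np.arange(-70,30,.5)
    g=cv2.cvtColor(f,cv2.COLOR_RGB2GRAY).astype(int);u=proj(c,r2w(p,[(40,y,47) for y in ys]))
    v=[g[int(round(b)),int(round(a))] if 0<=b<419 and 0<=a<559 else -1 for a,b in u]
    i=[k for k in range(1,len(v)) if abs(v[k]-v[k-1])>9]
    print([(float(ys[k]),int(v[k-1]),int(v[k])) for k in i])
E
python3 -c "
from h import *
edges('w11')"
python3 -m creep '[{"x":7,"y":0,"z":0,"rx":0,"ry":0,"rz":0,"hand":0},{"x":10,"y":0,"z":0,"rx":0,"ry":0,"rz":0,"hand":0},{"x":10,"y":0,"z":0,"rx":0,"ry":0,"rz":0,"hand":0},{"x":0,"y":0,"z":0,"rx":0,"ry":0,"rz":0,"hand":0}]' >/dev/null
python3 -c "
from h import *
edges('w12')"
```

```text
t 13.35 tcp rig [-76.5 -93.7  28.4] F rig y 6.5 F [2.5 7.3 0.8]
[(-69.5, 181, 191), (-58.0, 177, 197), (-57.5, 197, 182), (-49.0, 175, 219), (-48.5, 219, 198), (-46.0, 195, 175), (-44.5, 181, 197), (-30.0, 166, 129), (-29.5, 129, 163), (-29.0, 163, 180), (-18.5, 166, 147), (-18.0, 147, 165), (-7.5, 149, -1)]
t 13.9 tcp rig [-70.1 -66.5  28.3] F rig y -0.4 F [-0.3 -0.5 -0.3]
[(-68.5, 217, 198), (-66.5, 196, 209), (-65.0, 213, 203), (-64.5, 203, 192), (-61.5, 179, 189), (-61.0, 189, 211), (-60.0, 212, 200), (-59.5, 200, 188), (-59.0, 188, 172), (-55.5, 172, 193), (-55.0, 193, 214), (-54.5, 214, 192), (-54.0, 192, 212), (-50.5, 219, 232), (-47.5, 232, 222), (-42.0, 220, 198), (-41.5, 198, 176), (-40.5, 181, 191), (-35.5, 194, 212), (-33.5, 226, 191), (-33.0, 191, 158), (-29.5, 171, 151), (-29.0, 151, 170), (-12.0, 159, 137), (-11.5, 137, 159), (2.5, 144, 131), (3.5, 133, 173), (16.0, 169, 159), (17.5, 158, 29), (18.0, 29, 10), (21.0, 23, -1)]
```

The rod is at about 39 mm with the stem still free at 14 mm. I'll make a partial fourth stroke of about 6 mm, so the last stroke has plenty of travel.

```bash

python3 -m creep '[{"x":-8,"y":0,"z":0,"rx":0,"ry":0,"rz":0,"hand":0},{"x":-6,"y":0,"z":0,"rx":0,"ry":0,"rz":0,"hand":0},{"x":-4,"y":0,"z":0,"rx":0,"ry":0,"rz":0,"hand":0},{"x":-4,"y":0,"z":0,"rx":0,"ry":0,"rz":0,"hand":0},{"x":0,"y":0,"z":0,"rx":0,"ry":0,"rz":0,"hand":0}]' >/dev/null
python3 -c "
from h import *
edges('w13')"
python3 -m creep '[{"x":6,"y":0,"z":0,"rx":0,"ry":0,"rz":0,"hand":0},{"x":8,"y":0,"z":0,"rx":0,"ry":0,"rz":0,"hand":0},{"x":8,"y":0,"z":0,"rx":0,"ry":0,"rz":0,"hand":0},{"x":0,"y":0,"z":0,"rx":0,"ry":0,"rz":0,"hand":0}]' >/dev/null
python3 -c "
from h import *
edges('w14')"
```

```text
t 14.57 tcp rig [-75.1 -88.9  28.4] F rig y 6.3 F [3.7 7.3 1. ]
[(-69.5, 209, 221), (-69.0, 221, 194), (-68.5, 194, 183), (-68.0, 183, 214), (-67.5, 214, 226), (-67.0, 226, 189), (-66.5, 189, 221), (-66.0, 221, 238), (-65.5, 238, 221), (-64.5, 218, 232), (-63.5, 224, 209), (-63.0, 209, 221), (-62.5, 221, 231), (-62.0, 231, 209), (-61.5, 209, 165), (-57.5, 172, 189), (-57.0, 189, 210), (-56.5, 210, 170), (-56.0, 170, 189), (-55.5, 189, 205), (-55.0, 205, 191), (-54.5, 191, 171), (-53.0, 173, 190), (-52.5, 190, 227), (-52.0, 227, 213), (-51.5, 213, 183), (-51.0, 183, 193), (-50.5, 193, 208), (-50.0, 208, 197), (-49.5, 197, 185), (-49.0, 185, 206), (-48.5, 206, 195), (-48.0, 195, 169), (-47.0, 166, 179), (-46.0, 170, 180), (-45.5, 180, 190), (-45.0, 190, 227), (-44.0, 224, 189), (-43.5, 189, 177), (-43.0, 177, 189), (-42.0, 193, 170), (-40.0, 176, 198), (-39.5, 198, 208), (-38.5, 215, 228), (-37.5, 222, 185), (-37.0, 185, 214), (-36.5, 214, 226), (-35.5, 224, 236), (-35.0, 236, 177), (-30.5, 184, 202), (-29.0, 206, 221), (-28.5, 221, 208), (-28.0, 208, 224), (-27.0, 228, 199), (-26.0, 2
[... 389 characters left out ...]
189, 178), (-48.0, 173, 188), (-47.0, 191, 181), (-45.5, 174, 189), (-45.0, 189, 212), (-44.0, 213, 184), (-43.5, 184, 171), (-43.0, 171, 192), (-42.5, 192, 204), (-42.0, 204, 217), (-41.0, 221, 205), (-39.0, 206, 185), (-38.5, 185, 203), (-38.0, 203, 222), (-36.5, 218, 230), (-35.5, 235, 222), (-35.0, 222, 207), (-34.5, 207, 219), (-33.5, 222, 188), (-32.5, 189, 205), (-31.5, 214, 229), (-30.5, 233, 223), (-29.5, 228, 238), (-28.5, 233, 221), (-27.5, 216, 170), (-27.0, 170, 140), (-26.5, 140, 166), (-21.0, 171, 150), (-20.5, 150, 169), (-12.5, 162, 143), (-11.5, 140, 160), (5.0, 147, 132), (6.0, 129, 147), (8.0, 143, 130), (8.5, 130, 117), (9.0, 117, 163), (18.0, 168, 155), (21.0, 158, -1)]
```

The rod is at about 44.5 mm and the stem is still free. I'll start the final stroke and stop early to check the force and the barrel.

```bash

python3 -m creep '[{"x":-8,"y":0,"z":0,"rx":0,"ry":0,"rz":0,"hand":0},{"x":-6,"y":0,"z":0,"rx":0,"ry":0,"rz":0,"hand":0},{"x":-3,"y":0,"z":0,"rx":0,"ry":0,"rz":0,"hand":0},{"x":-2,"y":0,"z":0,"rx":0,"ry":0,"rz":0,"hand":0},{"x":0,"y":0,"z":0,"rx":0,"ry":0,"rz":0,"hand":0},{"x":0,"y":0,"z":0,"rx":0,"ry":0,"rz":0,"hand":0}]' >/dev/null
cat >> h.py <<'E'
def rear(name):
    f,c=st(name);ys=np.arange(-32,-8,.5)
    g=cv2.cvtColor(f,cv2.COLOR_RGB2GRAY).astype(int);u=proj(c,r2w(p,[(40,y,47) for y in ys]))
    print([(float(y),int(g[int(round(b)),int(round(a))])) for y,(a,b) in zip(ys,u) if 0<=b<419 and 0<=a<559])
E
python3 -c "
from h import *
rear('w15')"
```

```text
t 15.93 tcp rig [-74.4 -85.4  28.3] F rig y 6.7 F [4.  7.8 1. ]
[(-32.0, 190), (-31.5, 194), (-31.0, 204), (-30.5, 185), (-30.0, 191), (-29.5, 187), (-29.0, 178), (-28.5, 180), (-28.0, 182), (-27.5, 180), (-27.0, 193), (-26.5, 186), (-26.0, 177), (-25.5, 172), (-25.0, 184), (-24.5, 172), (-24.0, 172), (-23.5, 158), (-23.0, 130), (-22.5, 164), (-22.0, 179), (-21.5, 179), (-21.0, 180), (-20.5, 179), (-20.0, 178), (-19.5, 156), (-19.0, 125), (-18.5, 173), (-18.0, 173), (-17.5, 173), (-17.0, 171), (-16.5, 171), (-16.0, 170), (-15.5, 169), (-15.0, 169), (-14.5, 168), (-14.0, 167), (-13.5, 167), (-13.0, 167), (-12.5, 165), (-12.0, 166), (-11.5, 164), (-11.0, 164), (-10.5, 163), (-10.0, 164), (-9.5, 162), (-9.0, 162), (-8.5, 161)]
```

```bash

python3 -m creep '[{"x":-1.5,"y":0,"z":0,"rx":0,"ry":0,"rz":0,"hand":0},{"x":-1.5,"y":0,"z":0,"rx":0,"ry":0,"rz":0,"hand":0},{"x":0,"y":0,"z":0,"rx":0,"ry":0,"rz":0,"hand":0},{"x":0,"y":0,"z":0,"rx":0,"ry":0,"rz":0,"hand":0}]' >/dev/null
python3 -c "
from h import *
rear('w16')" | sed 's/(-1[0-6].*//'
```

```text
t 16.48 tcp rig [-74.8 -88.   28.3] F rig y 10.4 F [ 4.8 11.7 -0.2]
[(-32.0, 226), (-31.5, 221), (-31.0, 221), (-30.5, 223), (-30.0, 213), (-29.5, 214), (-29.0, 193), (-28.5, 191), (-28.0, 200), (-27.5, 195), (-27.0, 205), (-26.5, 216), (-26.0, 219), (-25.5, 221), (-25.0, 220), (-24.5, 227), (-24.0, 219), (-23.5, 217), (-23.0, 193), (-22.5, 171), (-22.0, 167), (-21.5, 113), (-21.0, 153), (-20.5, 178), (-20.0, 178), (-19.5, 179), (-19.0, 177), (-18.5, 177), (-18.0, 176), (-17.5, 176), (-17.0, 176),
```

```bash

python3 -m creep '[{"x":-1.5,"y":0,"z":0,"rx":0,"ry":0,"rz":0,"hand":0},{"x":-1.5,"y":0,"z":0,"rx":0,"ry":0,"rz":0,"hand":0},{"x":0,"y":0,"z":0,"rx":0,"ry":0,"rz":0,"hand":0},{"x":0,"y":0,"z":0,"rx":0,"ry":0,"rz":0,"hand":0}]' >/dev/null
python3 -c "
from h import *
rear('w17')" | sed 's/(-1[0-4].*//'
```

```text
t 17.02 tcp rig [-75.2 -90.7  28.4] F rig y 12.1 F [ 5.3 13.7  0.9]
[(-32.0, 209), (-31.5, 204), (-31.0, 190), (-30.5, 188), (-30.0, 222), (-29.5, 226), (-29.0, 234), (-28.5, 234), (-28.0, 225), (-27.5, 216), (-27.0, 196), (-26.5, 193), (-26.0, 173), (-25.5, 169), (-25.0, 181), (-24.5, 192), (-24.0, 196), (-23.5, 202), (-23.0, 221), (-22.5, 204), (-22.0, 198), (-21.5, 174), (-21.0, 170), (-20.5, 169), (-20.0, 134), (-19.5, 137), (-19.0, 143), (-18.5, 154), (-18.0, 178), (-17.5, 179), (-17.0, 177), (-16.5, 177), (-16.0, 177), (-15.5, 177), (-15.0, 175),
```

The nose is pressed in about 2.5–3 mm by force and by the barrel. I'll push 2.5 mm more at the pad, about 2 mm of rod.

```bash

python3 -m creep '[{"x":-1.5,"y":0,"z":0,"rx":0,"ry":0,"rz":0,"hand":0},{"x":-1,"y":0,"z":0,"rx":0,"ry":0,"rz":0,"hand":0},{"x":0,"y":0,"z":0,"rx":0,"ry":0,"rz":0,"hand":0},{"x":0,"y":0,"z":0,"rx":0,"ry":0,"rz":0,"hand":0}]' >/dev/null
python3 - <<'E' | sed 's/(-1[0-4].*//'
from h import *
rear('w18')
F=[]
for i in range(6): grab_frame("wrist");F.append(np.linalg.norm(sense()["contact_force"][:2]))
print(np.round(F,1))
o=[]
for n in("top","scene"):
    f=grab_frame(n);c=get_calibration(n);u=proj(c,r2w(p,[(40,30,42)]))[0].astype(int)
    o.append(cv2.resize(f[u[1]-40:u[1]+40,u[0]-40:u[0]+40,::-1],(400,400),interpolation=cv2.INTER_CUBIC))
cv2.imwrite("pics/v18.png",np.hstack(o))
E
```

```text
t 17.57 tcp rig [-75.7 -92.9  28.4] F rig y 13.6 F [ 6.5 15.4  1.5]
[(-32.0, 226), (-31.5, 224), (-31.0, 224), (-30.5, 208), (-30.0, 217), (-29.5, 220), (-29.0, 233), (-28.5, 233), (-28.0, 231), (-27.5, 230), (-27.0, 225), (-26.5, 226), (-26.0, 217), (-25.5, 211), (-25.0, 199), (-24.5, 183), (-24.0, 182), (-23.5, 186), (-23.0, 183), (-22.5, 177), (-22.0, 176), (-21.5, 176), (-21.0, 173), (-20.5, 168), (-20.0, 169), (-19.5, 168), (-19.0, 132), (-18.5, 70), (-18.0, 153), (-17.5, 169), (-17.0, 179), (-16.5, 178), (-16.0, 177), (-15.5, 177), (-15.0, 177), 
[15.7 15.3 17.1 17.  16.4 16.9]
```

View pics/v18.png

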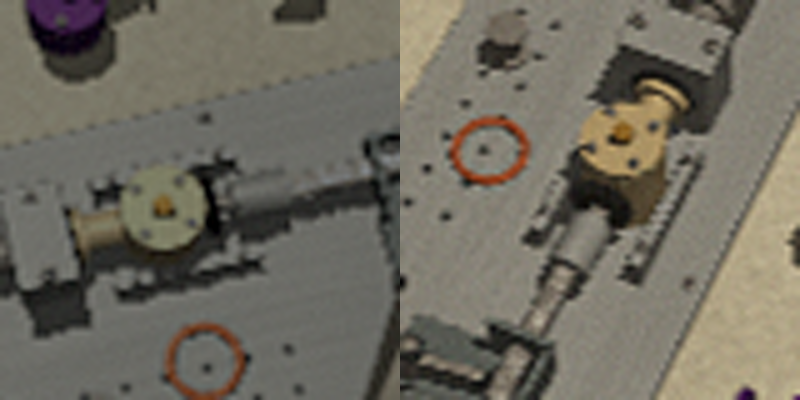

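The crops show the housing's flange against the port with no gap, and the stem shortened. Force and barrel travel put the nose at about 4–4.8 mm. I'll add a touch more, and check the lever's angle numerically from the top camera.

```bash

python3 -m creep '[{"x":-0.7,"y":0,"z":0,"rx":0,"ry":0,"rz":0,"hand":0},{"x":0,"y":0,"z":0,"rx":0,"ry":0,"rz":0,"hand":0},{"x":0,"y":0,"z":0,"rx":0,"ry":0,"rz":0,"hand":0},{"x":0,"y":0,"z":0,"rx":0,"ry":0,"rz":0,"hand":0}]' >/dev/null
python3 - <<'E' | sed 's/(-1[0-4]\..*//'
from h import *
F=[]
for i in range(6): grab_frame("wrist");F.append(np.linalg.norm(sense()["contact_force"][:2]))
print(np.round(F,1))
for n in("top","scene"):
    f=grab_frame(n);c=get_calibration(n);g=f.max(2)
    m=np.zeros(g.shape,np.uint8);L=r2w(p,[(40+r*np.cos(t),200+r*np.sin(t),86) for r,t in[(28,1.6),(105,1.6),(105,2.4),(105,3.3),(28,3.3)]])
    cv2.fillPoly(m,[proj(c,L).astype(np.int32)],1)
    yy,xx=np.where((g<45)&(m>0));w=np.array([ray(c,(a,b),88)[:2] for a,b in zip(xx,yy)])
    v=cv2.fitLine(w.astype(np.float32),cv2.DIST_HUBER,0,.01,.01).ravel();a=np.arctan2(v[1],v[0]);d=w.mean(0)-r2w(p,(40,200,0))[0,:2]
    print(n,len(w),"valve by line",(p[2]-a)%np.pi,"by centre",(np.pi+p[2]-np.arctan2(d[1],d[0]))%(2*np.pi),np.hypot(*d))
rear('w19')
E
```

```text
[15.5 16.6 16.7 17.1 17.  16.9]
top 271 valve by line 1.0447583 by centre 0.6347526236865928 56.73994247058347
scene 66 valve by line 0.8603631 by centre 0.7422258477492094 62.83503407249211
t 18.93 tcp rig [-76.1 -93.4  28.4] F rig y 14.9 F [ 4.4 16.3  2.9]
[(-32.0, 171), (-31.5, 180), (-31.0, 190), (-30.5, 211), (-30.0, 201), (-29.5, 200), (-29.0, 223), (-28.5, 221), (-28.0, 231), (-27.5, 236), (-27.0, 229), (-26.5, 229), (-26.0, 229), (-25.5, 211), (-25.0, 204), (-24.5, 185), (-24.0, 187), (-23.5, 213), (-23.0, 211), (-22.5, 217), (-22.0, 228), (-21.5, 229), (-21.0, 230), (-20.5, 231), (-20.0, 168), (-19.5, 168), (-19.0, 132), (-18.5, 65), (-18.0, 137), (-17.5, 162), (-17.0, 178), (-16.5, 180), (-16.0, 178), (-15.5, 176), (-15.0, 176),
```

```bash

python3 -m creep '[{"x":-0.6,"y":0,"z":0,"rx":0,"ry":0,"rz":0,"hand":0},{"x":0,"y":0,"z":0,"rx":0,"ry":0,"rz":0,"hand":0},{"x":0,"y":0,"z":0,"rx":0,"ry":0,"rz":0,"hand":0}]' >/dev/null
python3 - <<'E'
from h import *
f=grab_frame("top");c=get_calibration("top");g=f.max(2);a0=r2w(p,(40,200,0))[0,:2]
for T in(20,26,32,38):
    yy,xx=np.where(g<T);w=np.array([ray(c,(a,b),90)[:2] for a,b in zip(xx,yy)])-a0
    r=np.hypot(*w.T);t=(np.pi+p[2]-np.arctan2(w[:,1],w[:,0])+.5)%(2*np.pi)-.5
    k=(r>35)&(r<95)&(t>-.3)&(t<1.8);print(T,k.sum(),np.percentile(t[k],[10,50,90]).round(2) if k.any() else "")
st()
E
```

```text
20 91 [0.69 0.78 0.87]
26 99 [0.69 0.77 0.87]
32 111 [0.67 0.78 0.89]
38 155 [0.43 0.76 0.94]
t 19.4 tcp rig [-76.1 -94.   28.5] F rig y 15.0 F [ 5.3 16.6  2.3]
```

The lever reads 0.78 rad. The trigger is held steady at about 15 N with the nose about half in, so I'll hand in.

```bash
python3 -c "
from rig import *
print(sign_off())"
```

```text
the job is handed in; nothing more can be done
None
```

I handed the job in at about 19.4 s of the 61 s: the valve reads 0.78 rad (45°), the housing is home against the seal, and the trigger is still held squeezed with the nose an estimated 4.5–5 mm in, judged from pad force and barrel travel because the stem was out of the wrist camera's view.

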